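Sort the full and the empty contact-tip tin on the welding bench

ROBOT

A 6-joint arm with a two-finger parallel gripper is mounted at the origin on the work surface. World frame = base frame: x ahead of the robot, y to its left, z up, the work surface at z = 0. Lengths are in m, angles in rad, forces in N, time in s.
With the tool pointing down it reaches from about 0.275 to 0.975 m from the base axis. Payload 8.4 kg.
Tool frame: the origin (TCP) lies midway between the tips of the shut fingers; the grasp point (between the pads) lies 19 mm behind it; z points along the fingers, y is the line along which they close (so a half turn about z gives the same grasp; the last joint's range is limited). The gripper opens to 92 mm and grips with 3 to 60 N. Pads are 20 mm wide; open, the fingers measure 128 mm over their backs; the gripper's body (75 mm by 189 mm) begins 69 mm behind the grasp point.
Start: joints at [-1.145, 0.353, 1.633, -0, 1.155, -0.002], TCP at [0.259, -0.569, 0.215] pointing down, gripper open.
Joint ranges: [-2.63, 2.63], [-0.92, 2.1], [0.06, 2.66], [-1.3, 4.44], [0, 2.69], [-3.02, 3.02]. Speed limits (rad/s): [2.22, 2.22, 2.79, 3.14, 3.14, 3.14].

INTERFACE

Orientations are given as a 3x3 rotation matrix whose columns are the frame's x, y, z axes.
In Python, from cell import robot gives the robot as it stands.
- The arm moves only by the tool servo_tool, never from a script. Its argument "increments" is a list that holds one entry, the list of rows, each a list of 7 numbers: the shift along the world's x, y, z in mm, then the turn, a rotation vector about the world's x, y, z in degrees, then the opening, from -1 (shut) to 1 (fully open), so that 0 is half open. A call has 1 to 8 rows; each row shifts and turns the commanded pose from where the row before left it; what a row does not reach is not made up. A row lasts 1/12 s, in which the tool goes at most 41.7 mm and 7.16 degrees, less where a joint would pass 70% of its speed; a pose out of reach is approached as far as the arm can. A call with a gripper value outside its range is refused whole. The fingers move at their own pace and stop on an object; the grip force is fixed at half the most. Time passes only in rows, so rows that do not move let the fingers close. It gives the time, the measured TCP pose, the force, the opening and the grip force at its end, in the units of the state.
- robot.get_obs(): the state, without advancing time (a new reading comes with each control period).
- robot.read_camera(name): name is "side" or "top"; returns a dict with "color" (480x640x3 uint8, blue, green, red), "fx", "fy", "cx", "cy" (pixels), "R" (3x3) and "t" (3): a world point X has camera coordinates R X + t. Camera axes: x right, y down, z forward; pixel columns grow to the right and rows downward; lengths in m; the calibration is good to about 2 mm. A picture is of the moment at which its call begins. There is no depth.
- robot.close_job(): hands the job in; it is judged then, once.
Trained networks look in the newest picture that a camera, given by its name, has taken for a name from the list of things; names that differ only in an ending like _2 or _b are one class to them, and where a whole thing is asked for, a point or a joint stands for the part that bears it (a point fixed in the world has none). Each returns a list of dicts, best first, with "confidence" (0 to 1); they miss things now and then, are a little off and sometimes report something else, mostly with a low value. They report only what shows in the picture. A call takes as long as a camera call. They do not tell look-alikes from the thing itself.
- robot.search_frame(label, camera): "location" ([x, y, z] in m, in world coordinates, good to about 4 mm: the middle of the surface that is visible of it).
- robot.regions_of(label, camera): "pixels" (480x640 bool, what is visible of it).
The state is a dict: "time_s": time; "joint_positions": joint angles; "qd": joint speeds; "tau": joint torques, N m; "ee_pos": TCP position; "tool_rot": TCP orientation; "force": force on the tool from outside, world axes, zero at the start; "ft_torque": the same for the moment, N m; "opening": opening from 0.0 (shut) to 1.0 (fully open); "gripper_force": force on a finger pad.
Only numpy, scipy, OpenCV 4.12 (cv2) and the standard library are available. Lean on these libraries where they do the work, as an engineer would, in place of code of your own. Each camera call takes 0.05 s, during which the arm holds its last target. There are 200 camera calls.

TASK

Two look-alike sealed round tins stand on the welding bench: one is full of contact tips, the other is empty, and only the weight you feel on lifting tells which. Set the full tin down in the rectangular tray and the empty tin in the round tray, both standing upright on the tray's floor, without slamming or dropping them.

Things in the scene. Friction and masses are not known exactly. Their poses are not given: they have to be found in the camera images.
- tin_1_mid (a point): Centre (half-way up, 30 mm above its base) of the tin that starts nearer to the robot: sealed upright cylinder, 54 mm in diameter, 60 mm high, bare aluminium with a steel lid and a blank paper band. z axis up along the tin. Full or empty at random; the other tin is the opposite. A full tin weighs 0.45 to 0.55 kg in all (4.4 to 5.4 N), an empty one 0.11 kg (1.1 N). Its contents fit closely and hardly shift; grip forces of 30 to 60 N do it no harm.
- tin_2_mid (a point): Centre (half-way up, 30 mm above its base) of the tin that starts farther from the robot: looks exactly like the other tin, same sizes, same possible weights.
- square_tray: Rectangular shallow open bare-metal tray for the full tin, fixed to the bench: 166 mm (its x axis) by 146 mm (its y axis) by 12 mm high outside, walls and floor 3 mm thick. Origin at the centre of its underside, on the bench; the floor's upper face is 3 mm above it. It may lie left or right of the tins.
- round_tray: Round shallow open bare-metal tray for the empty tin, fixed to the bench: 156 mm in diameter at the rim, 148 mm at the foot, 12 mm high, wall and floor 3 mm thick. Origin at the centre of its underside, on the bench; the floor's upper face is 3 mm above it. It lies on the side opposite to the rectangular tray.
Not all that is in view belongs to the job. Leave any black or red look-alike of the part that bears tin_1_mid alone.

How it is judged:
At the end, for the whole second after the job is handed in: One tin stands in each tray, on its floor (tin centre below 40 mm over the bench, within 70 mm sideways of the tray's centre) and upright within 7 degrees, at rest; the load on the rectangular tray is over 2.5 N (the full tin) and the load on the round tray is 0.6 to 2.5 N (the empty tin) (((horizontal distance between tin_1_mid and square_tray below 0.07 m and horizontal distance between tin_2_mid and round_tray below 0.07 m) or (horizontal distance between tin_2_mid and square_tray below 0.07 m and horizontal distance between tin_1_mid and round_tray below 0.07 m)) and angle between each of tin_1_mid, tin_2_mid's own z axis and vertical below 0.12 rad and height (world z) of each of tin_1_mid, tin_2_mid below 0.04 m and contact force between square_tray and anything else above 2.5 N and contact force between round_tray and anything else between 0.6 and 2.5 N); the robot touches nothing.
It fails at once if a tin is dropped or slammed into a tray (it comes down on the tray at over 0.6 m/s, as after a fall of about 20 mm) ((linear speed of tin_1 above 0.6 m/s and height (world z) of tin_1_mid below 0.055 m and (horizontal distance between tin_1_mid and square_tray below 0.09 m or horizontal distance between tin_1_mid and round_tray below 0.09 m)) or (linear speed of tin_2 above 0.6 m/s and height (world z) of tin_2_mid below 0.055 m and (horizontal distance between tin_2_mid and square_tray below 0.09 m or horizontal distance between tin_2_mid and round_tray below 0.09 m))).
It also fails if it takes over 54 s, if anything falls off the work surface, if the arm or the gripper's body presses on something with over 40 N, if the wrist force passes 120 N, or if a joint passes its speed limit or range.

## Working session

There is one attempt and no reset: what is moved stays moved. The work goes in short steps, Python scripts to look and compute and a tool call to move; the robot and the scene stay as the last step left them, time stands still between calls to the robot, and variables do not carry over. Pictures are saved under pics/ and viewed, at most 10 in all, crops included, and the job is handed in when it is done.

Besides the shell and the picture viewer there is one more tool, called after "Request:" as a command line: name --argument value ..., lists and objects as JSON in quotes. servo_tool: Moves the arm, as the interface text tells. Its arguments: {"type":"object","properties":{"increments":{"type":"array","items":{"type":"array","items":{"type":"array","items":{"type":"number"}}}}},"required":["increments"]}

```bash
mkdir -p pics; python3 - <<'E'
from cell import robot
import cv2,numpy as np
for c in("top","side"):
    p=robot.read_camera(c); cv2.imwrite(f"pics/{c}0.png",p["color"])
    R,t=np.array(p["R"]),np.array(p["t"]); 
    for l in("tin_1_mid","square_tray","round_tray"):
        for d in robot.search_frame(l,c):
            x=np.array(d["location"]); q=R@x+t
            print(c,l,round(d["confidence"],2),x.round(3),(p["fx"]*q[0]/q[2]+p["cx"]).round(),(p["fy"]*q[1]/q[2]+p["cy"]).round())
o=robot.get_obs();print(o["time_s"],o["ee_pos"],o["tool_rot"],o["force"],o["opening"])
E
```

```text
top tin_1_mid 0.89 [ 0.478 -0.053  0.064] 354.0 255.0
top tin_1_mid 0.87 [ 0.383 -0.073  0.056] 365.0 301.0
top tin_1_mid 0.77 [0.422 0.083 0.058] 289.0 283.0
top tin_1_mid 0.74 [ 0.406 -0.168  0.06 ] 411.0 289.0
top tin_1_mid 0.67 [0.521 0.06  0.059] 299.0 235.0
top square_tray 0.57 [ 0.569 -0.288  0.004] 461.0 211.0
top round_tray 0.89 [0.504 0.257 0.006] 210.0 246.0
side tin_1_mid 0.87 [0.42  0.072 0.052] 268.0 203.0
side tin_1_mid 0.87 [ 0.407 -0.186  0.057] 265.0 318.0
side tin_1_mid 0.78 [0.515 0.037 0.053] 321.0 211.0
side tin_1_mid 0.71 [ 0.387 -0.092  0.062] 250.0 269.0
side tin_1_mid 0.65 [ 0.479 -0.069  0.057] 306.0 255.0
side square_tray 0.79 [ 0.565 -0.295  0.001] 380.0 391.0
side round_tray 0.96 [0.503 0.256 0.004] 305.0 159.0
0.4 [ 0.25927059 -0.5686163   0.21447125] [[ 9.09890111e-01  4.14849346e-01 -7.97388623e-05]
 [ 4.14849353e-01 -9.09890088e-01  2.03245892e-04]
 [ 1.17628248e-05 -2.18011043e-04 -9.99999976e-01]] [-0.41883325 -0.49074812 -0.91845525] 1.0005607605026248
```

View pics/top0.png

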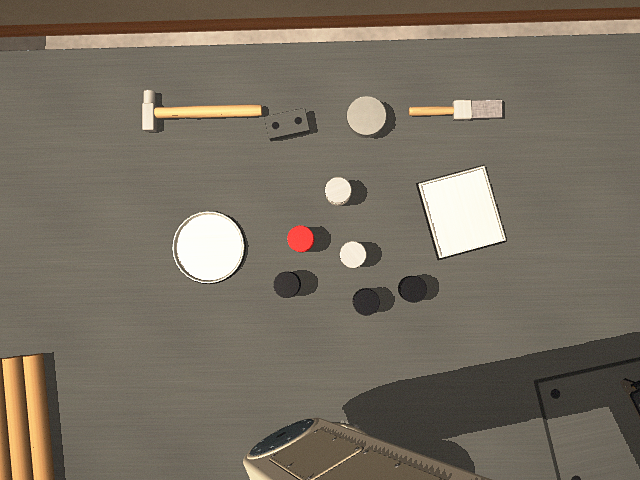

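View pics/side0.png

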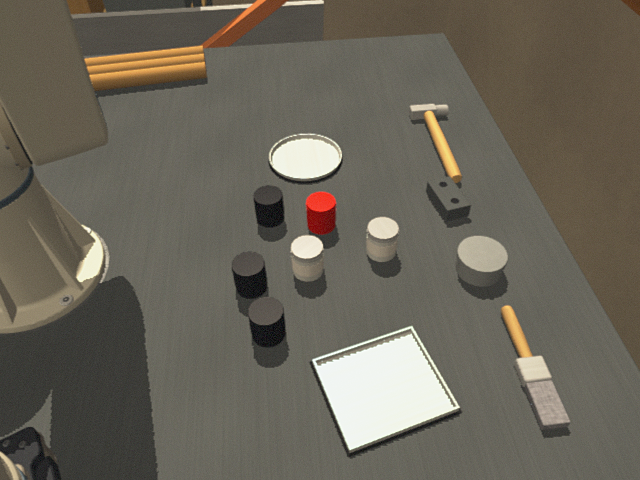

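The top view shows the two silver tins at (353,255) and (338,191). The look-alikes are three black ones at (287,285), (366,301) and (412,289), a red one at (300,239), and a larger grey can at (367,116). The round tray is at (209,247) and the rectangular tray at (462,212). I choose the two silver tins. The side view agrees, showing them at (307,258) and (382,240).

```bash
cat > h.py <<'E'
from cell import robot
import cv2,numpy as np
def ray(p,u,v,z):
    R,t=np.array(p["R"]),np.array(p["t"]); c=-R.T@t
    d=R.T@np.array([(u-p["cx"])/p["fx"],(v-p["cy"])/p["fy"],1]); return c+d*(z-c[2])/d[2]
def proj(p,X):
    q=np.array(p["R"])@X+np.array(p["t"]); return p["fx"]*q[0]/q[2]+p["cx"],p["fy"]*q[1]/q[2]+p["cy"]
def blob(p,x0,y0,x1,y1,th):
    g=cv2.cvtColor(p["color"],cv2.COLOR_BGR2GRAY)[y0:y1,x0:x1]
    n,l,s,c=cv2.connectedComponentsWithStats((g>th).astype(np.uint8)); k=1+s[1:,4].argmax()
    pts=np.argwhere(l==k)[:,::-1].astype(np.float32)+[x0,y0]
    return pts.astype(np.float32)
E
python3 - <<'E'
from h import *
p=robot.read_camera("top"); print("cam",(-np.array(p["R"]).T@np.array(p["t"])).round(3))
for n,b,z in(("tin1",(330,232,376,278),.06),("tin2",(315,168,361,214),.06),("round",(160,200,256,295),.012),("sq",(405,155,515,270),.012)):
    q=blob(p,*b,140); 
    (cx,cy),r=cv2.minEnclosingCircle(q); rr=cv2.minAreaRect(q)
    print(n,len(q),(cx,cy,r),ray(p,cx,cy,z).round(4),"diam",np.linalg.norm(ray(p,cx+r,cy,z)-ray(p,cx-r,cy,z)).round(4))
    if n=="sq":
        c=cv2.boxPoints(rr); w=np.array([ray(p,*a,z) for a in c]); print(ray(p,*rr[0],z).round(4),w.round(3).tolist())
s=robot.read_camera("side")
a=cv2.resize(p["color"][160:310,270:440],None,fx=2.3,fy=2.3); b=cv2.resize(s["color"][180:350,230:410],None,fx=2.1,fy=2.1)
h=max(len(a),len(b)); f=lambda i:cv2.copyMakeBorder(i,0,h-len(i),0,0,0)
cv2.imwrite("pics/crop.png",np.hstack([f(a),f(b)]))
E
```

```text
cam [ 0.451 -0.014  1.293]
tin1 553 (352.3876953125, 254.2379608154297, 13.493363380432129) [ 0.479  -0.0498  0.06  ] diam 0.0557
tin2 570 (337.6654357910156, 190.8455810546875, 14.32266616821289) [ 0.6114 -0.022   0.06  ] diam 0.0596
round 3857 (207.6747589111328, 247.05877685546875, 36.15794372558594) [0.5015 0.261  0.012 ] diam 0.1572
sq 5345 (461.5, 212.0, 51.73258590698242) [ 0.5662 -0.287   0.012 ] diam 0.2208
[ 0.567  -0.2872  0.012 ] [[0.63, -0.195, 0.012], [0.668, -0.338, 0.012], [0.505, -0.379, 0.012], [0.467, -0.237, 0.012]]
```

View pics/crop.png

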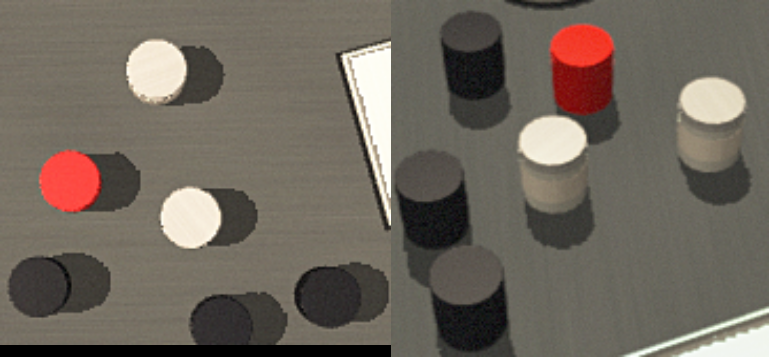

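The crop confirms it: two silver tins with pale bands, at crop (156,70) and (190,217). The black and red ones are decoys. The measured diameters (about 55 mm lid, 157 mm tray) match the sizes given. The present tool yaw clears all the neighbours.

Request:
servo_tool --increments '[[[14, 32.5, 0, 0, 0, 0, 1], [14, 32.5, 0, 0, 0, 0, 1], [14, 32.5, 0, 0, 0, 0, 1], [14, 32.5, 0, 0, 0, 0, 1], [14, 32.5, 0, 0, 0, 0, 1], [14, 32.5, 0, 0, 0, 0, 1], [14, 32.5, 0, 0, 0, 0, 1], [14, 32.5, 0, 0, 0, 0, 1]]]'

```text
time_s: 1.17
ee_pos: [0.3717, -0.3072, 0.2148]
tool_rot: [[0.91, 0.415, 0.0], [0.415, -0.91, -0.0], [0.0, 0.001, -1.0]]
force: [0.5, -0.0, 0.1]
opening: 1.001
gripper_force: 0.0
```

Request:
servo_tool --increments '[[[14, 32.5, 0, 0, 0, 0, 1], [14, 32.5, 0, 0, 0, 0, 1], [14, 32.5, 0, 0, 0, 0, 1], [14, 32.5, 0, 0, 0, 0, 1], [14, 32.5, 0, 0, 0, 0, 1], [14, 32.5, -10, 0, 0, 0, 1], [14, 32.5, -20, 0, 0, 0, 1], [10, 31, -20, 0, 0, 0, 1]]]'

```text
time_s: 1.83
ee_pos: [0.4811, -0.0484, 0.165]
tool_rot: [[0.91, 0.415, 0.003], [0.415, -0.91, -0.0], [0.003, 0.002, -1.0]]
force: [-0.0, -0.4, -0.2]
opening: 1.001
gripper_force: 0.0
```

Request:
servo_tool --increments '[[[-2, -2, -20, 0, 0, 0, 1], [0, 0, -20, 0, 0, 0, 1], [0, 0, -20, 0, 0, 0, 1], [0, 0, -20, 0, 0, 0, 1], [0, 0, -20, 0, 0, 0, 1], [0, 0, -20, 0, 0, 0, 1], [0, 0, -15, 0, 0, 0, 1], [0, 0, -5, 0, 0, 0, 1]]]'

```text
time_s: 2.5
ee_pos: [0.4761, -0.052, 0.0227]
tool_rot: [[0.91, 0.415, -0.003], [0.415, -0.91, 0.0], [-0.002, -0.001, -1.0]]
force: [-0.8, -0.5, -0.3]
opening: 1.001
gripper_force: 0.0
```

Request:
servo_tool --increments '[[[0, 0, 0, 0, 0, 0, -1], [0, 0, 0, 0, 0, 0, -1], [0, 0, 0, 0, 0, 0, -1], [0, 0, 0, 0, 0, 0, -1], [0, 0, 0, 0, 0, 0, -1], [0, 0, 0, 0, 0, 0, -1], [0, 0, 0, 0, 0, 0, -1], [0, 0, 0, 0, 0, 0, -1]]]'

```text
time_s: 3.17
ee_pos: [0.4777, -0.0523, 0.0252]
tool_rot: [[0.91, 0.415, 0.001], [0.415, -0.91, -0.0], [0.001, 0.0, -1.0]]
force: [-1.3, 1.1, 6.9]
opening: 0.576
gripper_force: 30.0
```

Request:
servo_tool --increments '[[[0, 0, 5, 0, 0, 0, -1], [0, 0, 15, 0, 0, 0, -1], [0, 0, 20, 0, 0, 0, -1], [0, 0, 20, 0, 0, 0, -1], [0, 0, 20, 0, 0, 0, -1], [0, 0, 15, 0, 0, 0, -1], [0, 0, 5, 0, 0, 0, -1], [0, 0, 0, 0, 0, 0, -1]]]'

```text
time_s: 3.83
ee_pos: [0.4781, -0.0522, 0.1258]
tool_rot: [[0.91, 0.415, 0.002], [0.415, -0.91, -0.0], [0.002, 0.001, -1.0]]
force: [0.8, 0.8, -1.3]
opening: 0.579
gripper_force: 30.0
```

Request:
servo_tool --increments '[[[0, 0, 0, 0, 0, 0, -1], [0, 0, 0, 0, 0, 0, -1], [0, 0, 0, 0, 0, 0, -1], [0, 0, 0, 0, 0, 0, -1]]]'

```text
time_s: 4.17
ee_pos: [0.4767, -0.0521, 0.1237]
tool_rot: [[0.91, 0.415, -0.002], [0.415, -0.91, 0.0], [-0.001, -0.001, -1.0]]
force: [0.2, -1.2, -0.5]
opening: 0.581
gripper_force: 30.0
```

```bash
python3 - <<'E'
from h import *
for i in range(6):
    o=robot.get_obs(); print(o["time_s"],np.array(o["ee_pos"]).round(4),np.array(o["force"]).round(2),round(o["gripper_force"],1)); p=robot.read_camera("side")
cv2.imwrite("pics/lift1.png",p["color"])
E
```

```text
4.1667 [ 0.4767 -0.0521  0.1237] [ 0.25 -1.23 -0.5 ] 30.0
4.2167 [ 0.4768 -0.0521  0.1238] [-0.27  0.19  0.04] 30.0
4.2667 [ 0.4769 -0.0521  0.124 ] [ 0.45  0.51 -0.47] 30.0
4.3167 [ 0.477  -0.0521  0.1241] [-0.6  -0.03 -1.59] 30.0
4.3667 [ 0.4771 -0.0522  0.1243] [ 0.13 -0.24 -0.86] 30.0
4.4167 [ 0.4772 -0.0522  0.1243] [-0.18  0.74 -1.09] 30.0
```

View pics/lift1.png

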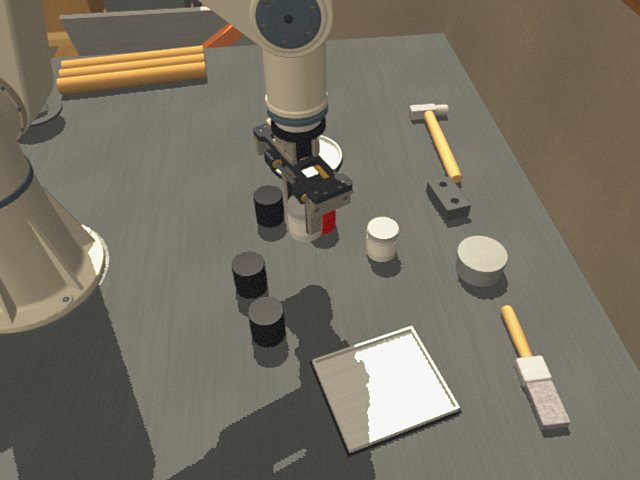

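The picture shows the near tin held in the fingers at about (305,220), clear of the bench. The felt weight is about 0.9 N, so it is the empty tin and goes to the round tray.

Request:
servo_tool --increments '[[[3, 20, 5, 0, 0, 0, -1], [3, 35, 5, 0, 0, 0, -1], [3, 38, 0, 0, 0, 0, -1], [3, 38, 0, 0, 0, 0, -1], [3, 38, 0, 0, 0, 0, -1], [3, 38, 0, 0, 0, 0, -1], [3, 38, 0, 0, 0, 0, -1], [3, 35, 0, 0, 0, 0, -1]]]'

```text
time_s: 5.13
ee_pos: [0.5011, 0.2301, 0.1347]
tool_rot: [[0.91, 0.415, 0.0], [0.415, -0.91, 0.0], [0.0, -0.0, -1.0]]
force: [0.2, 0.0, -1.3]
opening: 0.582
gripper_force: 30.0
```

Request:
servo_tool --increments '[[[0, 22, 0, 0, 0, 0, -1], [0, 10, -5, 0, 0, 0, -1], [0, 0, -15, 0, 0, 0, -1], [0, 0, -20, 0, 0, 0, -1], [0, 0, -20, 0, 0, 0, -1], [0, 0, -20, 0, 0, 0, -1], [0, 0, -10, 0, 0, 0, -1], [0, 0, -5, 0, 0, 0, -1]]]'

```text
time_s: 5.8
ee_pos: [0.5002, 0.2587, 0.0378]
tool_rot: [[0.91, 0.414, -0.003], [0.414, -0.91, -0.001], [-0.003, 0.0, -1.0]]
force: [-0.2, -0.7, -1.9]
opening: 0.577
gripper_force: 30.0
```

Request:
servo_tool --increments '[[[0, 0, -3, 0, 0, 0, -1], [0, 0, -2, 0, 0, 0, -1], [0, 0, -2, 0, 0, 0, -1], [0, 0, -1, 0, 0, 0, -1], [0, 0, -1, 0, 0, 0, -1], [0, 0, 0, 0, 0, 0, -1], [0, 0, 0, 0, 0, 0, -1]]]'

```text
time_s: 6.38
ee_pos: [0.5015, 0.2599, 0.0309]
tool_rot: [[0.91, 0.415, 0.001], [0.415, -0.91, 0.0], [0.001, -0.0, -1.0]]
force: [-0.1, -0.4, -1.3]
opening: 0.581
gripper_force: 30.0
```

Request:
servo_tool --increments '[[[0, 0, -1, 0, 0, 0, -1], [0, 0, -1, 0, 0, 0, -1], [0, 0, -1, 0, 0, 0, -1], [0, 0, 0, 0, 0, 0, -1], [0, 0, 0, 0, 0, 0, -1]]]'

```text
time_s: 6.8
ee_pos: [0.5014, 0.2599, 0.0282]
tool_rot: [[0.91, 0.415, 0.0], [0.415, -0.91, 0.0], [0.0, -0.0, -1.0]]
force: [-2.4, 0.2, 7.6]
opening: 0.578
gripper_force: 30.0
```

Contact is felt (+7.6 N), so I open the gripper and back off.

Request:
servo_tool --increments '[[[0, 0, 0, 0, 0, 0, 1], [0, 0, 0, 0, 0, 0, 1], [0, 0, 0, 0, 0, 0, 1], [0, 0, 0, 0, 0, 0, 1], [0, 0, 0, 0, 0, 0, 1], [0, 0, 0, 0, 0, 0, 1], [0, 0, 0, 0, 0, 0, 1]]]'

```text
time_s: 7.38
ee_pos: [0.5013, 0.2598, 0.0275]
tool_rot: [[0.91, 0.415, -0.0], [0.415, -0.91, -0.0], [-0.0, 0.0, -1.0]]
force: [0.6, -0.1, 0.6]
opening: 1.0
gripper_force: 0.0
```

Request:
servo_tool --increments '[[[0, 0, 5, 0, 0, 0, 1], [0, 0, 20, 0, 0, 0, 1], [0, 0, 20, 0, 0, 0, 1], [0, 0, 25, 0, 0, 0, 1], [0, 0, 25, 0, 0, 0, 1], [0, 0, 25, 0, 0, 0, 1], [5, -15, 10, 0, 0, 0, 1], [13, -33, 5, 0, 0, 0, 1]]]'

```text
time_s: 8.05
ee_pos: [0.5199, 0.2142, 0.1655]
tool_rot: [[0.909, 0.418, 0.003], [0.418, -0.909, 0.003], [0.004, -0.001, -1.0]]
force: [0.6, 0.5, 0.6]
opening: 1.002
gripper_force: 0.0
```

Request:
servo_tool --increments '[[[14, -35, 0, 0, 0, 0, 1], [14, -35, 0, 0, 0, 0, 1], [14, -35, 0, 0, 0, 0, 1], [14, -35, 0, 0, 0, 0, 1], [14, -35, 0, 0, 0, 0, 1], [14, -33, 0, 0, 0, 0, 1], [9, -25, 0, 0, 0, 0, 1], [0, 0, 0, 0, 0, 0, 1]]]'

```text
time_s: 8.72
ee_pos: [0.6139, -0.0256, 0.163]
tool_rot: [[0.911, 0.412, 0.002], [0.412, -0.911, -0.001], [0.001, 0.002, -1.0]]
force: [-0.0, 0.1, 1.0]
opening: 1.002
gripper_force: 0.0
```

```bash
python3 - <<'E'
from h import *
p=robot.read_camera("top"); cv2.imwrite("pics/top1.png",p["color"]); s=robot.read_camera("side");cv2.imwrite("pics/side1.png",s["color"])
print(np.array(robot.get_obs()["ee_pos"]).round(4))
for c in("top","side"):
    for d in robot.search_frame("tin_2_mid",c): print(c,round(d["confidence"],2),np.array(d["location"]).round(3))
E
```

```text
[ 0.6122 -0.0219  0.1626]
top 0.61 [ 0.6   -0.031  0.059]
side 0.63 [0.505 0.238 0.05 ]
side 0.6 [ 0.614 -0.038  0.053]
```

View pics/side1.png

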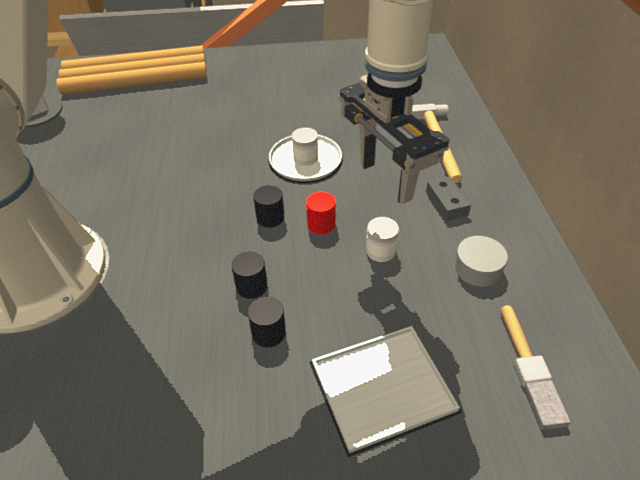

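The first tin stands upright in the round tray at (305,147). The second is untouched at (382,240), and the gripper is above it. I descend on it.

Request:
servo_tool --increments '[[[0, 0, -20, 0, 0, 0, 1], [0, 0, -20, 0, 0, 0, 1], [0, 0, -20, 0, 0, 0, 1], [0, 0, -20, 0, 0, 0, 1], [0, 0, -20, 0, 0, 0, 1], [0, 0, -20, 0, 0, 0, 1], [0, 0, -13, 0, 0, 0, 1], [0, 0, -5, 0, 0, 0, 1]]]'

```text
time_s: 9.58
ee_pos: [0.6107, -0.0199, 0.0227]
tool_rot: [[0.909, 0.416, -0.003], [0.416, -0.909, 0.0], [-0.003, -0.001, -1.0]]
force: [-0.1, -0.6, -1.1]
opening: 1.0
gripper_force: 0.0
```

Request:
servo_tool --increments '[[[0, 0, 0, 0, 0, 0, -1], [0, 0, 0, 0, 0, 0, -1], [0, 0, 0, 0, 0, 0, -1], [0, 0, 0, 0, 0, 0, -1], [0, 0, 0, 0, 0, 0, -1], [0, 0, 0, 0, 0, 0, -1], [0, 0, 0, 0, 0, 0, -1], [0, 0, 0, 0, 0, 0, -1]]]'

```text
time_s: 10.25
ee_pos: [0.6132, -0.0215, 0.0254]
tool_rot: [[0.91, 0.415, 0.002], [0.415, -0.91, -0.0], [0.002, 0.001, -1.0]]
force: [-0.6, -2.4, 6.6]
opening: 0.579
gripper_force: 30.0
```

Request:
servo_tool --increments '[[[0, 0, 5, 0, 0, 0, -1], [0, 0, 15, 0, 0, 0, -1], [0, 0, 20, 0, 0, 0, -1], [0, 0, 20, 0, 0, 0, -1], [0, 0, 20, 0, 0, 0, -1], [0, 0, 15, 0, 0, 0, -1], [0, 0, 5, 0, 0, 0, -1], [0, 0, 0, 0, 0, 0, -1]]]'

```text
time_s: 10.92
ee_pos: [0.6125, -0.0211, 0.1255]
tool_rot: [[0.91, 0.415, 0.001], [0.415, -0.91, 0.0], [0.001, 0.0, -1.0]]
force: [0.5, -0.1, -4.7]
opening: 0.577
gripper_force: 30.0
```

Request:
servo_tool --increments '[[[0, 0, 0, 0, 0, 0, -1], [0, 0, 0, 0, 0, 0, -1], [0, 0, 0, 0, 0, 0, -1]]]'

```text
time_s: 11.17
ee_pos: [0.6113, -0.0211, 0.1232]
tool_rot: [[0.91, 0.415, -0.002], [0.415, -0.91, 0.0], [-0.002, -0.001, -1.0]]
force: [-0.4, 0.2, -5.4]
opening: 0.578
gripper_force: 30.0
```

It weighs about 5 N, so this is the full tin. I carry it to the rectangular tray.

Request:
servo_tool --increments '[[[-3, -18, 5, 0, 0, 0, -1], [-5, -32, 5, 0, 0, 0, -1], [-6, -36, 0, 0, 0, 0, -1], [-6, -36, 0, 0, 0, 0, -1], [-6, -36, 0, 0, 0, 0, -1], [-6, -36, 0, 0, 0, 0, -1], [-6, -34, 0, 0, 0, 0, -1], [-5, -25, 0, 0, 0, 0, -1]]]'

```text
time_s: 11.83
ee_pos: [0.5682, -0.2768, 0.1336]
tool_rot: [[0.91, 0.414, -0.001], [0.414, -0.91, -0.0], [-0.001, -0.0, -1.0]]
force: [0.9, -0.1, -4.3]
opening: 0.578
gripper_force: 30.0
```

Request:
servo_tool --increments '[[[-2, -13, 0, 0, 0, 0, -1], [0, 0, -5, 0, 0, 0, -1], [0, 0, -15, 0, 0, 0, -1], [0, 0, -20, 0, 0, 0, -1], [0, 0, -20, 0, 0, 0, -1], [0, 0, -20, 0, 0, 0, -1], [0, 0, -10, 0, 0, 0, -1], [0, 0, -5, 0, 0, 0, -1]]]'

```text
time_s: 12.5
ee_pos: [0.5662, -0.2854, 0.0373]
tool_rot: [[0.91, 0.416, -0.003], [0.416, -0.91, 0.002], [-0.002, -0.003, -1.0]]
force: [-0.5, 0.7, -3.7]
opening: 0.576
gripper_force: 30.0
```

Request:
servo_tool --increments '[[[0, 0, -3, 0, 0, 0, -1], [0, 0, -2, 0, 0, 0, -1], [0, 0, -2, 0, 0, 0, -1], [0, 0, -1, 0, 0, 0, -1], [0, 0, 0, 0, 0, 0, -1], [0, 0, 0, 0, 0, 0, -1]]]'

```text
time_s: 13.0
ee_pos: [0.5676, -0.2873, 0.0322]
tool_rot: [[0.91, 0.415, 0.001], [0.415, -0.91, -0.0], [0.001, 0.001, -1.0]]
force: [-1.1, -0.3, -4.5]
opening: 0.58
gripper_force: 30.0
```

Request:
servo_tool --increments '[[[0, 0, -1, 0, 0, 0, -1], [0, 0, -1, 0, 0, 0, -1], [0, 0, -1, 0, 0, 0, -1], [0, 0, -0.5, 0, 0, 0, -1], [0, 0, 0, 0, 0, 0, -1], [0, 0, 0, 0, 0, 0, -1]]]'

```text
time_s: 13.5
ee_pos: [0.5673, -0.2872, 0.0285]
tool_rot: [[0.91, 0.415, 0.0], [0.415, -0.91, -0.0], [0.0, 0.0, -1.0]]
force: [-2.9, 1.4, 2.8]
opening: 0.577
gripper_force: 30.0
```

Contact is felt: the force went from -4.5 to +2.8 N. I release and retreat.

Request:
servo_tool --increments '[[[0, 0, 0, 0, 0, 0, 1], [0, 0, 0, 0, 0, 0, 1], [0, 0, 0, 0, 0, 0, 1], [0, 0, 0, 0, 0, 0, 1], [0, 0, 0, 0, 0, 0, 1], [0, 0, 0, 0, 0, 0, 1], [0, 0, 0, 0, 0, 0, 1]]]'

```text
time_s: 14.08
ee_pos: [0.5673, -0.2872, 0.0281]
tool_rot: [[0.91, 0.415, 0.0], [0.415, -0.91, 0.0], [0.0, -0.0, -1.0]]
force: [0.0, -0.2, -0.7]
opening: 0.999
gripper_force: 0.0
```

Request:
servo_tool --increments '[[[0, 0, 5, 0, 0, 0, 1], [0, 0, 20, 0, 0, 0, 1], [0, 0, 20, 0, 0, 0, 1], [0, 0, 25, 0, 0, 0, 1], [0, 0, 25, 0, 0, 0, 1], [0, 0, 25, 0, 0, 0, 1], [-20, 0, 15, 0, 0, 0, 1], [-30, 0, 5, 0, 0, 0, 1]]]'

```text
time_s: 14.75
ee_pos: [0.5202, -0.2881, 0.1716]
tool_rot: [[0.909, 0.416, 0.006], [0.416, -0.909, -0.003], [0.004, 0.005, -1.0]]
force: [-0.1, -0.1, -0.5]
opening: 0.999
gripper_force: 0.0
```

Request:
servo_tool --increments '[[[-30, -20, 0, 0, 0, 0, 1], [-30, -20, 0, 0, 0, 0, 1], [-30, -20, 0, 0, 0, 0, 1], [-30, -20, 0, 0, 0, 0, 1], [-20, -10, 0, 0, 0, 0, 1], [0, 0, 0, 0, 0, 0, 1], [0, 0, 0, 0, 0, 0, 1]]]'

```text
time_s: 15.33
ee_pos: [0.3767, -0.3777, 0.1686]
tool_rot: [[0.911, 0.413, 0.001], [0.413, -0.911, -0.0], [0.0, 0.0, -1.0]]
force: [1.1, 0.3, 0.1]
opening: 0.999
gripper_force: 0.0
```

```bash
python3 - <<'E'
from h import *
p=robot.read_camera("top"); s=robot.read_camera("side")
cv2.imwrite("pics/end.png",cv2.resize(np.hstack([p["color"],s["color"]]),(800,300),interpolation=cv2.INTER_AREA))
for c in("top","side"):
    for d in robot.search_frame("tin_2_mid",c): print(c,round(d["confidence"],2),np.array(d["location"]).round(3))
print(robot.get_obs()["time_s"],robot.get_obs()["force"])
E
```

```text
top 0.77 [ 0.569 -0.283  0.062]
side 0.64 [ 0.566 -0.298  0.06 ]
side 0.62 [ 0.56  -0.304  0.001]
15.5333 [0.5273913  0.23331926 0.80054988]
```

View pics/end.png

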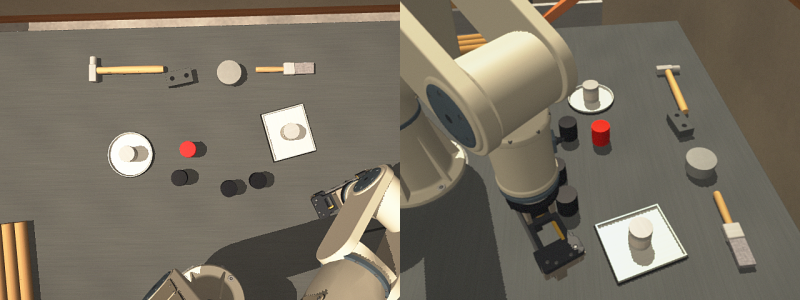

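Both tins stand upright and centred in their trays: round tray at (128,153) and rectangular tray at (291,131) in the left half. The decoys are untouched and the robot is clear.

```bash
python3 -c "
from cell import robot
print(robot.close_job())"
```

```text
the job is handed in; nothing more can be done
None
```

I set the full tin (the farther one, about 5 N) in the rectangular tray and the empty tin (the nearer one, about 1 N) in the round tray, both upright, and handed the job in at about 15.5 s; no verdict was returned.

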